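# Stand the round-bottom flask in its cork ring and lock the neck fork

## Robot

A 6-joint arm with a two-finger parallel gripper is mounted at the origin on a cart in front of the work surface, level with it; the furniture and walls round the work are solid. World frame = base frame: x ahead of the robot, y to its left, z up, the work surface at z = 0. Lengths are in m, angles in rad, forces in N, time in s.
With the tool pointing down it reaches from about 0.275 to 0.725 m from the base axis. Payload 5.6 kg.
Tool frame: the origin (TCP) lies between the finger pads; the fingertips stand 22 mm ahead of it and the grasp point (between the pads) lies 3 mm ahead of it; z points along the fingers, y is the direction in which the jaws open and shut (so a half turn about z gives the same grasp; the last joint's range is limited). The gripper opens to 85 mm and grips with 20 to 120 N. Pads are 22 mm wide; open, the fingers measure 114 mm over their backs; the gripper's body (76 mm by 85 mm) begins 54 mm behind the grasp point. The pads swing forward as they close: fully open they stand 13 mm farther back than shut.
Start: joints at [1.495, 0.255, 0.108, 0, -1.424, -0.285], TCP at [0.194, 0.515, 0.253] pointing down, gripper open.
Joint ranges: [-2.95, 2.95], [-1.21, 1.97], [-1.09, 1.5], [-2.87, 1.71], [-2.94, -0.07], [-3.05, 3.05]. Speed limits (rad/s): [2.57, 2.57, 3.14, 3.14, 3.14, 3.14].

## Interface

Orientations are given as a unit quaternion [x, y, z, w].
In Python, from rig import robot gives the robot as it stands.
- The arm moves only by the tool drive_tool, never from a script. Its argument "targets" is text: rows parted by semicolons, each of 7 numbers parted by spaces: the turn, a rotation vector about the tool's x, y, z in degrees, then the shift along the tool's x, y, z in mm, then the finger opening in mm, from 0 to 85.4. A call has 1 to 20 rows; each row is the pose to reach, as a shift and turn from the pose commanded when the call began, along the tool's axes at that moment; what a row does not reach only later rows make up. A row lasts 1/12 s, in which the tool goes at most 41.7 mm and 7.16 degrees, less where a joint would pass 70% of its speed; a pose out of reach is approached as far as the arm can. A call with a gripper value outside its range is refused whole. The fingers move at their own pace and stop on an object; "newtons" is the grip in N (left out, the last holds). Time passes only in rows, so rows that repeat a pose let the fingers close. It gives the time, the measured TCP pose, the force and the opening at its end, in the units of the state.
- robot.get_state(): the state, without advancing time (a new reading comes with each control period).
- robot.capture(name): name is "side" or "top" or "wrist"; returns a dict with "pixels" (400x640x3 uint8, blue, green, red), "z_map" (400x640 float32, m along the optical axis (not along the pixel's ray), 0 where there is no reading), "camera_matrix" (3x3 intrinsics, pixels), "pose" (4x4, takes a point from camera to world coordinates). Camera axes: x right, y down, z forward; pixel columns grow to the right and rows downward; lengths in m; the calibration is good to about 2 mm. A picture is of the moment at which its call begins.
- robot.close_job(): hands the job in, once; it reports no verdict.
The state is a dict: "time": time; "q": joint angles; "joint_velocities": joint speeds; "tau": joint torques, N m; "ee_pos": TCP position; "tcp_rot": TCP orientation; "ft_force": force on the tool from outside, world axes, zero at the start; "torque": the same for the moment, N m; "opening": finger opening in m.
Only numpy, scipy, OpenCV 4.12 (cv2) and the standard library are available. Lean on these libraries where they do the work, as an engineer would, in place of code of your own. Each camera call takes 0.05 s, during which the arm holds its last target.

## Task

The stoppered amber flask has a round bottom and is only leaning in the steel beaker: lift it out by the neck and stand it upright in the cork ring of the grey flask stand. Once it stands there, let go of it, slide the blue neck fork fully forward so that it reaches round the neck, and then press the red lever right down to lock the fork there. Leave the beaker standing and do not disturb the bottle, the timer and the red-lidded cup.

Things in the scene. Friction and masses are not known exactly. Their poses are not given: they have to be found in the camera images.
- flask_neck (a point): Amber glass flask, 142 mm long, 150 g, leaning about 33 degrees from vertical in the beaker: ball 66 mm in diameter, neck 26 mm in diameter from 63 to 130 mm above its lowest point, fixed white stopper 24 mm wide on top. This point, on the neck's axis 110 mm above the lowest point, is where to grasp. z axis: along the neck, out of the mouth. The beaker's rim touches the neck 25 mm nearer the ball.
- flask_bulb (a point): Centre of the flask's 66 mm ball, on the flask's axis, 77 mm from the point on the neck. z axis along the neck, out of the mouth. In the ring the flask stays at whatever lean it is let go.
- beaker_mouth (a point): Loose stainless steel beaker, 300 g, 80 mm outer and about 72 mm inner diameter, 72 mm high; this point is the middle of its mouth, z axis up. The flask's ball goes out about straight up, with 3 mm of play each side, not along the slanted neck.
- ring_seat (a point): Fixed flask stand: grey base plate 300 x 110 mm, top 16 mm above the bench, with a cork ring (outer diameter 92 mm, bore 56 mm, top 42 mm above the bench) near one end. This point, on the ring's axis 59.5 mm above the bench, is where the centre of the flask's ball lies when seated. x axis: along the stand from the ring to the carriage; z up.
- fork_knob (a point): Black upright grip knob, 24 mm in diameter, 34 mm tall, on the stand's sliding carriage; this point is on its axis, 135 mm above the bench, 15 mm below its top. Below it are a thinner stem and a column whose top is 106 mm above the bench. x axis: level, away from the ring; moving the knob along -x brings the fork round the neck; fully forward its axis is 91 mm from the ring's.
- fork_mid (a point): Middle of the blue U-shaped fork of 8 mm rod that the carriage carries, 91 mm from the knob toward the ring, 104 mm above the bench: inner width 32 mm, open flared end away from the knob, reaching 22 mm beyond this point. With the fork fully forward this point lies on the ring's axis.
- fork_slide (a joint): Travel of the fork carriage toward the ring, in m: 0 fully back, 0.070 against its front stop with the fork round the neck (3 mm of play each side). It slides with about 3 N of friction and stays where it is left.
- lever_hinge (a point): Hinge axis of the red lock lever, on the same carriage, 40 mm beyond the knob along the knob's x axis and 50 mm above the bench. The lever is a straight bar 16 mm wide and 8 mm thick that reaches 90 mm from the hinge, away from the ring.
- lever_end (a point): Point on the top face of the red lever near its end, 85 mm from the hinge. Raised 45 degrees it is 113 mm above the bench; with the lever down, 54 mm.
- lock_lever (a joint): Angle of the lock lever in rad: 0 raised 45 degrees, 0.785 down and level (locked). It stays where it is left; 0.07 N m turns it. A tooth under it drops in front of a fixed bar and then stops the carriage from going back more than 4 mm. If the carriage is over 3 mm short of its front stop, the tooth lands on the bar and the lever stops at 0.65.
- bottle_mid (a point): Bystander: white plastic bottle with a blue cap, 48 mm in diameter, 98 mm tall; its middle.
- timer_mid (a point): Bystander: white timer lying flat, 64 x 64 x 18 mm; its middle.
- cup_mid (a point): Bystander: specimen cup with a red lid, 65 mm in diameter, 64 mm tall; its middle.
Not all that is in view belongs to the job. Leave any purple look-alike of the part that bears flask_neck alone.

How it is judged:
By the outcome, as a careful person would: the job done as asked, in the order asked, and still so for the second after the job is handed in, with the robot touching nothing.
It also fails if it takes over 54 s, if anything falls off the work surface, if the arm or the gripper's body presses on something with over 40 N, if the wrist force passes 120 N, or if a joint passes its speed limit or range.

## Working session

There is one attempt and no reset: what is moved stays moved. The work goes in short steps, Python scripts to look and compute and a tool call to move; the robot and the scene stay as the last step left them, time stands still between calls to the robot, and variables do not carry over. Pictures are saved under pics/ and viewed, and the job is handed in when it is done.

Besides the shell and the picture viewer there is one more tool, called after "Emit:" by a JSON object that holds its "api" and its "payload", one argument or row to a line. drive_tool: Moves the arm, as the interface text tells. Its arguments: {"type":"object","properties":{"targets":{"type":"string"},"newtons":{"type":"number"}},"required":["targets"]}

```bash
ls; mkdir -p pics; cat > h.py <<'E'
import numpy as np, cv2
from rig import robot
from scipy.spatial.transform import Rotation as R
def cap(n,f):
    c=robot.capture(n); cv2.imwrite('pics/'+f+'.png',c['pixels']); np.savez('pics/'+f+'.npz',**c); return c
def pts(c):
    z=c['z_map'];K=c['camera_matrix'];v,u=np.mgrid[0:400,0:640]
    p=np.stack([(u-K[0,2])/K[0,0]*z,(v-K[1,2])/K[1,1]*z,z],-1)
    return p@c['pose'][:3,:3].T+c['pose'][:3,3]
E
python3 - <<'E'
from h import *
s=robot.get_state();print(s)
for n in['side','top','wrist']:
    c=cap(n,n+'0');print(n,c['pose'].round(3).tolist(),c['camera_matrix'].round(1).tolist())
E
```

```text
pics
{'time': 0.0, 'q': array([ 1.49463268e+00,  2.55771947e-01,  1.07030224e-01, -5.07638609e-04,
       -1.42389527e+00, -2.84598692e-01]), 'joint_velocities': array([ 0.00080339,  0.00022981,  0.00222013, -0.00102903, -0.00204468,
        0.00093147]), 'tau': array([-5.05977623e-04, -3.86627054e+01,  2.37941658e+01,  5.36524370e+00,
       -6.19527287e-03, -1.04380828e-05]), 'ee_pos': array([0.19391728, 0.51420551, 0.25238774]), 'tcp_rot': array([ 9.83768226e-01, -1.79441266e-01, -1.53947696e-04,  9.41457045e-04]), 'ft_force': array([ 0.42299875, -0.0722079 , -0.45941152]), 'torque': array([ 0.04946329, -0.02919108,  0.01078322]), 'opening': 0.08514754568146374}
side [[0.836, -0.304, 0.457, -0.278], [-0.549, -0.448, 0.706, -1.138], [-0.011, -0.841, -0.541, 1.092], [0.0, 0.0, 0.0, 1.0]] [[502.0, 0.0, 321.1], [0.0, 502.0, 193.2], [0.0, 0.0, 1.0]]
top [[-0.006, -0.984, 0.178, 0.233], [-1.0, 0.006, 0.0, 0.156], [-0.001, -0.178, -0.984, 1.738], [0.0, 0.0, 0.0, 1.0]] [[419.6, 0.0, 318.0], [0.0, 419.6, 202.1], [0.0, 0.0, 1.0]]
wrist [[-0.353, -0.897, -0.266, 0.262], [-0.936, 0.339, 0.099, 0.488], [0.002, 0.284, -0.959, 0.375], [0.0, 0.0, 0.0, 1.0]] [[296.5, 0.0, 317.4], [0.0, 296.5, 196.2], [0.0, 0.0, 1.0]]
```

View pics/side0.png

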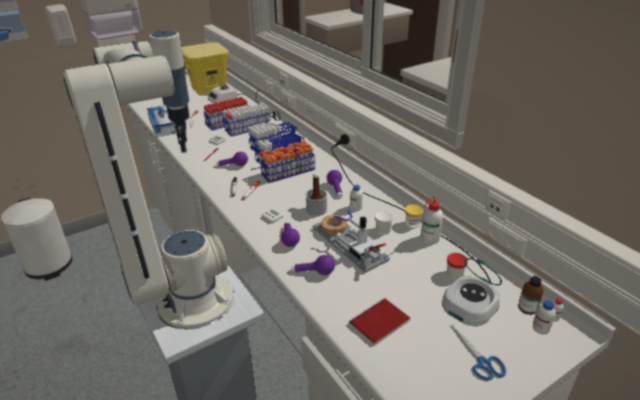

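View pics/top0.png

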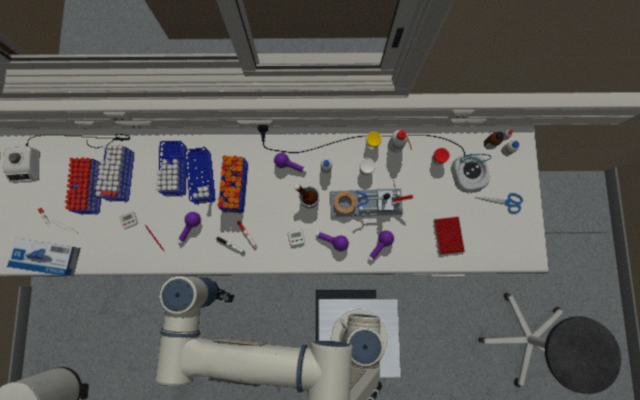

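View pics/wrist0.png

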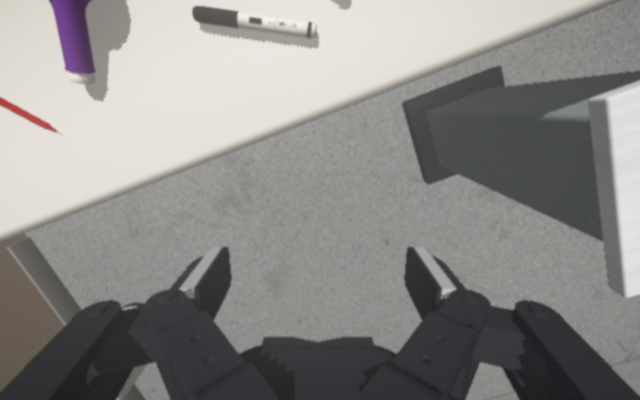

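```bash
python3 - <<'E'
from h import *
c=np.load('pics/top0.npz');i=c['pixels'][140:265,265:425];cv2.imwrite('pics/t1.png',cv2.resize(i,None,fx=5,fy=4.8,interpolation=2))
c=np.load('pics/side0.npz');i=c['pixels'][165:275,255:415];cv2.imwrite('pics/s1.png',cv2.resize(i,None,fx=5,fy=5,interpolation=2))
E
```

```text
(no output)
```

View pics/t1.png

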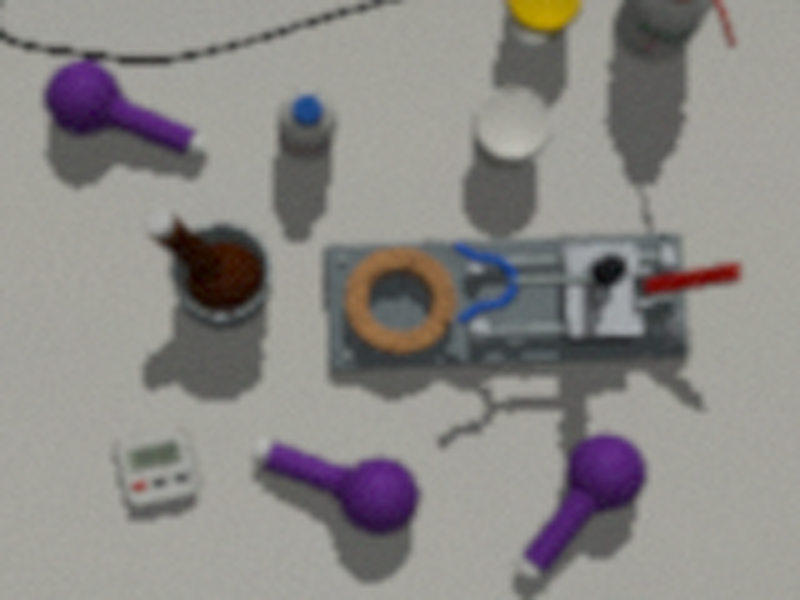

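View pics/s1.png

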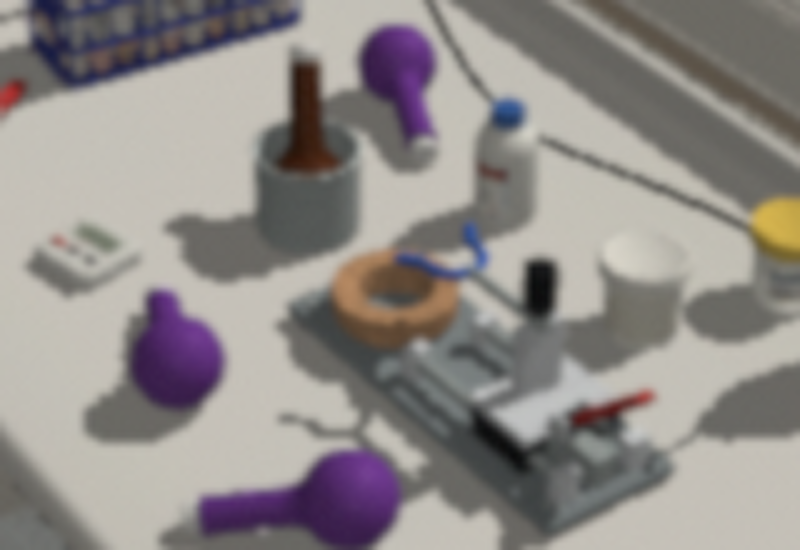

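```bash
cat >> h.py <<'E'
def ray(c,u,v,h):
    K=c['camera_matrix'];d=c['pose'][:3,:3]@np.array([(u-K[0,2])/K[0,0],(v-K[1,2])/K[1,1],1]);o=c['pose'][:3,3]
    return o+d*(h-o[2])/d[2]
E
python3 - <<'E'
from h import *
for n,cr in(('top',(140,265,265,425)),('side',(165,275,255,415))):
    c=np.load(f'pics/{n}0.npz');P=pts(c);hsv=cv2.cvtColor(c['pixels'],40);H,S,V=[hsv[...,k].astype(int) for k in range(3)]
    m=np.zeros(H.shape,bool);m[cr[0]:cr[1],cr[2]:cr[3]]=1
    def rep(nm,mm):
        mm=mm&m&(c['z_map']>0);v,u=np.where(mm);q=P[mm]
        if len(u):print(n,nm,len(u),'uv',u.mean().round(1),v.mean().round(1),'med',np.median(q,0).round(3),'min',q.min(0).round(3),'max',q.max(0).round(3))
    rep('cork',(H>8)&(H<20)&(S>90)&(V>110)&(abs(P[...,2]-.042)<.012))
    rep('amber',(H<15)&(S>100)&(V<110)&(P[...,1]>0.1))
    am=(H<15)&(S>100)&(V<110)&(P[...,1]>0.1)
    for z0 in(.08,.1,.12):rep('amb%.2f'%z0,am&(abs(P[...,2]-z0)<.01))
    rep('blue',(H>105)&(H<125)&(S>120)&(abs(P[...,2]-.104)<.015))
    rep('red',((H<5)|(H>174))&(S>150)&(V>110)&(P[...,2]>.05)&(P[...,1]<0))
    rep('knob',(V<50)&(P[...,2]>.13))
    rep('stopper',(S<70)&(V>110)&(P[...,2]>.1)&(P[...,1]>.15))
    rep('rim',(S<70)&(abs(P[...,2]-.072)<.006)&(P[...,1]>.12)&(P[...,0]<.52))
E
```

```text
top cork 203 uv 344.5 202.0 med [0.539 0.048 0.042] min [0.497 0.004 0.031] max [0.582 0.09  0.052]
top amber 182 uv 308.1 195.6 med [0.561 0.196 0.065] min [0.532 0.164 0.012] max [0.592 0.235 0.125]
top amb0.08 29 uv 306.0 194.8 med [0.563 0.204 0.076] min [0.539 0.184 0.071] max [0.578 0.216 0.089]
top amb0.10 20 uv 302.6 191.9 med [0.57  0.216 0.1  ] min [0.56  0.208 0.091] max [0.582 0.227 0.108]
top amb0.12 13 uv 300.0 189.3 med [0.578 0.227 0.115] min [0.571 0.219 0.11 ] max [0.588 0.235 0.125]
top blue 66 uv 349.2 185.6 med [ 0.56  -0.006  0.104] min [ 0.511 -0.038  0.09 ] max [0.702 0.131 0.116]
top red 31 uv 403.3 197.3 med [ 0.549 -0.184  0.09 ] min [ 0.545 -0.213  0.06 ] max [ 0.553 -0.156  0.112]
top knob 25 uv 386.1 196.3 med [ 0.542 -0.106  0.149] min [ 0.532 -0.118  0.136] max [ 0.55  -0.099  0.156]
top stopper 41 uv 288.4 175.2 med [0.592 0.246 0.126] min [0.569 0.23  0.108] max [0.745 0.367 0.139]
top rim 3 uv 308.0 206.0 med [0.519 0.201 0.069] min [0.518 0.184 0.067] max [0.519 0.204 0.075]
side cork 157 uv 332.1 223.9 med [0.529 0.039 0.042] min [0.498 0.001 0.03
[... 151 characters left out ...]
.4 192.2 med [0.567 0.204 0.077] min [0.55  0.175 0.07 ] max [0.583 0.215 0.09 ]
side amb0.10 30 uv 315.6 185.0 med [0.575 0.217 0.099] min [0.561 0.205 0.091] max [0.585 0.234 0.11 ]
side amb0.12 15 uv 315.4 179.7 med [0.58  0.226 0.116] min [0.571 0.217 0.11 ] max [0.589 0.238 0.124]
side blue 26 uv 352.7 196.3 med [0.687 0.118 0.099] min [ 0.518 -0.034  0.091] max [0.703 0.127 0.112]
side knob 33 uv 362.5 221.6 med [ 0.542 -0.115  0.142] min [ 0.535 -0.124  0.13 ] max [ 0.55  -0.105  0.153]
side stopper 34 uv 331.9 174.2 med [0.592 0.228 0.125] min [0.579 0.152 0.1  ] max [0.847 0.245 0.137]
side rim 12 uv 278.6 174.5 med [0.518 0.476 0.075] min [0.513 0.184 0.069] max [0.52  0.494 0.078]
```

```bash
cat >> h.py <<'E'
def tool(az_y,tilt=0,):  # jaws y at azimuth az_y deg; tool z down, tilted by tilt deg about jaw y; tilt>0 -> tool z leans toward -(lean az)
    a=np.radians(az_y); y=np.array([np.cos(a),np.sin(a),0]); z=np.array([0,0,-1.]); x=np.cross(y,z)
    M=np.c_[x,y,z]; return R.from_matrix(M)*R.from_euler('y',tilt,degrees=True)
def go(pos,rot):
    s=robot.get_state(); r0=R.from_quat(s['tcp_rot'])
    sh=r0.inv().apply(np.array(pos)-s['ee_pos'])*1000; rv=(r0.inv()*rot).as_rotvec(degrees=True)
    print('turn',rv.round(2),'shift',sh.round(1),'rows',max(np.linalg.norm(sh)/41.7,np.linalg.norm(rv)/7.16).round(1)); return rv,sh
E
python3 - <<'E'
from h import *
go([.47,.14,.33],tool(150))
E
```

```text
turn [ 6.000e-02 -7.000e-02  9.932e+01] shift [390.4 252.8 -77. ] rows 13.9
```

Emit:
{"api": "drive_tool", "payload": {
  "targets": "0 0 30 130 84 -60 85; 0 0 60 260 168 -77 85; 0 0 99.3 390 253 -77 85; 0 0 99.3 390 253 -77 85; 0 0 99.3 390 253 -77 85; 0 0 99.3 390 253 -77 85; 0 0 99.3 390 253 -77 85; 0 0 99.3 390 253 -77 85; 0 0 99.3 390 253 -77 85; 0 0 99.3 390 253 -77 85; 0 0 99.3 390 253 -77 85; 0 0 99.3 390 253 -77 85; 0 0 99.3 390 253 -77 85; 0 0 99.3 390 253 -77 85; 0 0 99.3 390 253 -77 85; 0 0 99.3 390 253 -77 85; 0 0 99.3 390 253 -77 85"
}}

```text
time: 1.57
ee_pos: [0.4695, 0.1403, 0.3301]
tcp_rot: [-0.502, 0.865, 0.0, -0.0]
ft_force: [0.1, 0.3, -0.1]
opening: 0.0849
```

```bash
python3 - <<'E'
from h import *
c=cap('wrist','w1');print(robot.get_state()['q'].round(2))
E
```

```text
[ 0.61  0.12  0.14 -0.   -1.58 -1.13]
```

View pics/w1.png

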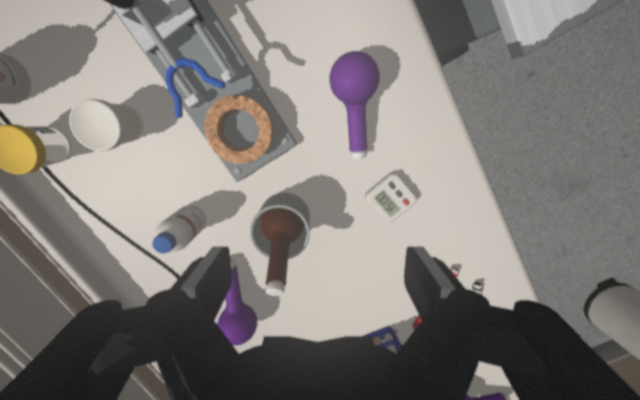

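```bash
cat >> h.py <<'E'
def masks(c):
    hsv=cv2.cvtColor(c['pixels'],40);return [hsv[...,k].astype(int) for k in range(3)]
def circ(q):
    A=np.c_[2*q[:,:2],np.ones(len(q))];s=np.linalg.lstsq(A,(q[:,:2]**2).sum(1),rcond=None)[0];return s[:2],np.sqrt(s[2]+s[:2]@s[:2])
def neck(c,m):
    # m: mask of neck pixels; returns axis point, dir
    P=pts(c);m=(m&(c['z_map']>0)).astype(np.uint8)
    n,l,st,_=cv2.connectedComponentsWithStats(m);k=1+np.argmax(st[1:,4]);m=l==k
    v,u=np.where(m);uv=np.c_[u,v].astype(float);mu=uv.mean(0);w=np.linalg.svd(uv-mu,full_matrices=False)[2][0]
    t=(uv-mu)@w;d=(uv-mu)@np.array([-w[1],w[0]]);M=[]
    for b in np.arange(np.floor(t.min()),t.max(),2):
        s=(t>=b)&(t<b+2)
        if s.sum()<6: continue
        mid=(d[s].min()+d[s].max())/2
        s2=s&(abs(d-mid)<2.5)
        if s2.any(): M.append(P[v[s2],u[s2]].mean(0))
    M=np.array(M);o=c['pose'][:3,3]
    def fit(M):
        g=M.mean(0);a=np.linalg.svd(M-g,full_matrices=False)[2][0];return g,a*np.sign(a[2])
    g,a=fit(M); 
    res=np.linalg.norm(np.cross(M-g,a),axis=1);M=M[res<.004];g,a=fit(M)
    view=g-o;view-=view@a*a;view/=np.linalg.norm(view)
    return g+.013*view,a,len(M),m.sum()
E
python3 - <<'E'
from h import *
c=dict(np.load('pics/w1.npz'));P=pts(c);H,S,V=masks(c);Z=P[...,2]
m=(H>5)&(H<22)&(S>70)&(V>90)&(abs(Z-.042)<.006)&(P[...,1]<.12)
q=P[m];print('cork top',m.sum(),np.median(q,0).round(4),q.min(0).round(3),q.max(0).round(3),(q[:,:2].min(0)+q[:,:2].max(0))/2)
mm=(m*255).astype(np.uint8);cs,_=cv2.findContours(mm,cv2.RETR_CCOMP,2)
for k in sorted(cs,key=len)[-2:]:
    k=k[:,0];e=cv2.fitEllipse(k);xy=[ray(c,a,b,.042) for a,b in k];print('ell',e,circ(np.array(xy)))
# rim
rm=(abs(Z-.071)<.004)&(S<70)&(np.hypot(P[...,0]-.555,P[...,1]-.19)<.06);print('rim',rm.sum(),circ(P[rm]))
am=((H<15)|(H>172))&(S>70)&(V<130)&(Z>.088)&(np.hypot(P[...,0]-.575,P[...,1]-.22)<.06)
g,a,n,k=neck(c,am);print('neck',g.round(4),a.round(3),n,k,'lean',np.degrees(np.arccos(a[2])),'az',np.degrees(np.arctan2(a[1],a[0])))
# fork
b=(H>100)&(H<125)&(S>120)&(abs(Z-.106)<.01);q=P[b];print('fork',b.sum(),q.min(0).round(3),q.max(0).round(3),q.mean(0).round(3))
st=(S<60)&(V>120)&(Z>.1)&(np.hypot(P[...,0]-.59,P[...,1]-.245)<.03);print('stopper',st.sum(),P[st].mean(0).round(4),P[st].max(0).round(3))
E
```

```text
cork top 2318 [0.5403 0.0451 0.0436] [ 0.496 -0.086  0.036] [0.779 0.093 0.046] [0.6375629  0.00356253]
ell ((238.80841064453125, 129.6575469970703), (39.7779655456543, 43.25798416137695), 147.08514404296875) (array([0.54002041, 0.04869625]), np.float64(0.02773539705454186))
ell ((238.04629516601562, 128.88523864746094), (64.74567413330078, 69.41212463378906), 137.11512756347656) (array([0.54078179, 0.04797259]), np.float64(0.044834410026680635))
rim 604 (array([0.56107639, 0.19264234]), np.float64(0.03622609704550919))
neck [0.5896 0.2252 0.1002] [0.29  0.471 0.833] 15 138 lean 33.572396346666316 az 58.4141303458988
fork 524 [ 0.51  -0.039  0.099] [0.7   0.128 0.112] [ 0.543 -0.017  0.109]
stopper 240 [0.5874 0.2377 0.1277] [0.601 0.251 0.135]
```

```bash
python3 - <<'E'
from h import *
c=dict(np.load('pics/w1.npz'));P=pts(c);H,S,V=masks(c);Z=P[...,2]
print(c['pixels'][265,262:296:3].tolist());print(Z[265,258:300:2].round(3))
print(c['pixels'][245,262:300:3].tolist());print(Z[245,258:300:2].round(3))
cv2.imwrite('pics/w1z.png',cv2.resize(c['pixels'][170:310,230:350],None,fx=5,fy=4.2,interpolation=2))
for zl in(.078,.09):
  am=(Z>zl)&(Z<.142)&(np.hypot(P[...,0]-.58,P[...,1]-.225)<.05)
  am[296:]=0
  g,a,n,k=neck(c,am);print('neck',zl,g.round(4),a.round(3),n,k,'lean',np.degrees(np.arccos(a[2])),'az',np.degrees(np.arctan2(a[1],a[0])))
E
```

```text
[[188, 196, 203], [188, 197, 204], [115, 123, 133], [54, 61, 80], [54, 61, 76], [56, 61, 73], [56, 61, 70], [56, 61, 71], [79, 85, 93], [185, 195, 201], [189, 199, 205], [188, 197, 204]]
[0.002 0.003 0.003 0.002 0.002 0.102 0.106 0.107 0.109 0.109 0.108 0.11
 0.106 0.105 0.102 0.003 0.002 0.001 0.001 0.002 0.001]
[[84, 87, 88], [84, 85, 86], [86, 88, 88], [63, 69, 83], [56, 62, 79], [55, 60, 75], [54, 61, 74], [56, 59, 71], [54, 59, 68], [69, 74, 78], [88, 92, 91], [89, 91, 91], [87, 90, 90]]
[0.07  0.066 0.059 0.054 0.051 0.048 0.044 0.082 0.082 0.082 0.084 0.084
 0.083 0.081 0.079 0.076 0.038 0.041 0.043 0.048 0.052]
neck 0.078 [0.583  0.2294 0.1018] [0.307 0.5   0.81 ] 26 1013 lean 35.92134957423113 az 58.500245938155466
neck 0.09 [0.5848 0.2327 0.1074] [0.325 0.506 0.799] 21 836 lean 36.94631004856548 az 57.301657691707284
```

View pics/w1z.png

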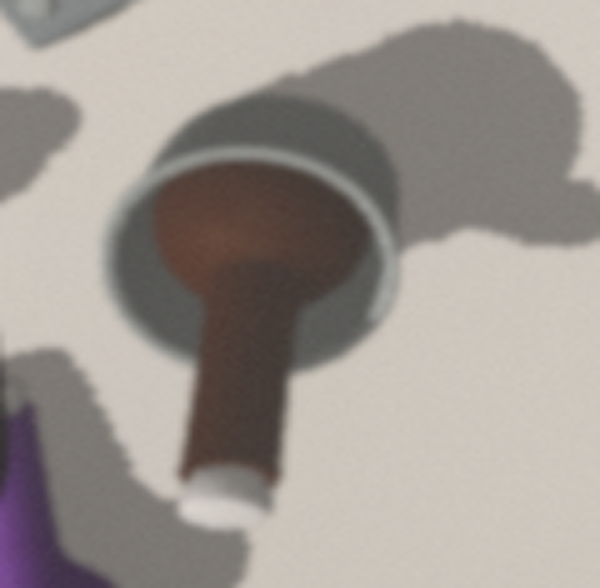

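```bash
python3 - <<'E'
from h import *
G=np.array([.5838,.2302,.103]);r=tool(148,15);z=r.apply([0,0,1]);print(z)
go(G-.093*z,r)
c=dict(np.load('pics/w1.npz'));P=pts(c);H,S,V=masks(c)
E
```

```text
[-0.1371532  -0.219491   -0.96592583]
turn [-0.28 14.99  2.2 ] shift [-158.7  -55.5  137.4] rows 5.2
```

Emit:
{"api": "drive_tool", "payload": {
  "targets": "0 7 1 -60 -22 30 85; 0 15 2.2 -159 -55.5 137 85; 0 15 2.2 -159 -55.5 137 85; 0 15 2.2 -159 -55.5 137 85; 0 15 2.2 -159 -55.5 137 85; 0 15 2.2 -159 -55.5 137 85; 0 15 2.2 -159 -55.5 137 85; 0 15 2.2 -159 -55.5 137 85"
}}

```text
time: 2.28
ee_pos: [0.5972, 0.2502, 0.1932]
tcp_rot: [-0.48, 0.867, -0.066, -0.113]
ft_force: [0.1, -0.5, 1.6]
opening: 0.0853
```

```bash
python3 - <<'E'
from h import *
c=cap('wrist','w2');print(robot.get_state()['q'].round(2))
P=pts(c);Z=P[...,2]
am=(Z>.085)&(Z<.142)&(np.hypot(P[...,0]-.58,P[...,1]-.225)<.05)
g,a,n,k=neck(c,am);print('neck',g.round(4),a.round(3),n,k,'lean',np.degrees(np.arccos(a[2])),'az',np.degrees(np.arctan2(a[1],a[0])))
v,u=np.where(am);print(u.min(),u.max(),v.min(),v.max())
G=np.array([.5838,.2302,.103]);r=tool(148,15);z=r.apply([0,0,1]);go(G-.003*z,r)
E
```

```text
[ 0.68  0.63  0.47  0.09 -1.66 -1.25]
neck [0.5837 0.2311 0.103 ] [0.347 0.562 0.751] 20 2166 lean 41.365632692304146 az 58.32599415888993
302 339 172 244
turn [-0.33  0.1  -0.18] shift [-0.4  1.5 92.1] rows 2.2
```

View pics/w2.png

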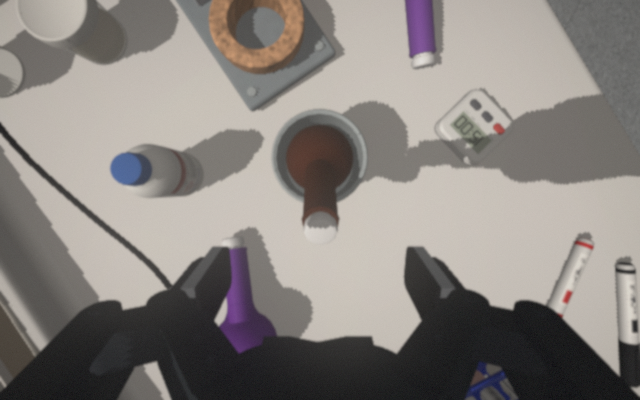

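Emit:
{"api": "drive_tool", "payload": {
  "targets": "0 0 0 0 1 35 85; 0 0 0 0 1 65 85; 0 0 0 0 1 85 85; 0 0 0 0 1 92 85; 0 0 0 0 1 92 85; 0 0 0 0 1 92 85"
}}

```text
time: 2.83
ee_pos: [0.585, 0.2305, 0.1073]
tcp_rot: [-0.479, 0.868, -0.065, -0.111]
ft_force: [0.4, 0.3, 0.4]
opening: 0.0849
```

```bash
python3 - <<'E'
from h import *
c=cap('wrist','w3');c=cap('side','s3');cv2.imwrite('pics/s3z.png',cv2.resize(c['pixels'][150:250,260:380],None,fx=5,fy=5,interpolation=2))
print(robot.get_state()['ee_pos'])
E
```

```text
[0.58533049 0.23110576 0.10719596]
```

View pics/w3.png

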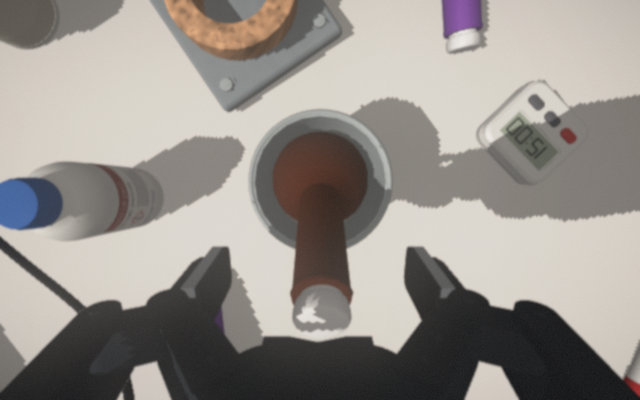

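View pics/s3z.png

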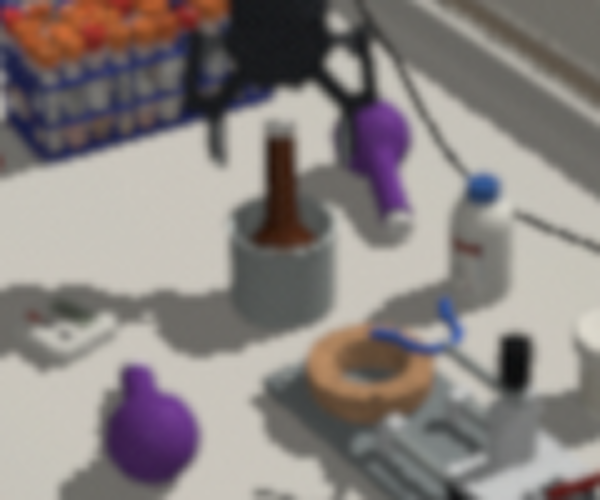

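Emit:
{"api": "drive_tool", "payload": {
  "targets": "0 0 0 0 0 0 40; 0 0 0 0 0 0 30; 0 0 0 0 0 0 20; 0 0 0 0 0 0 15; 0 0 0 0 0 0 15; 0 0 0 0 0 0 15; 0 0 0 0 0 0 15; 0 0 0 0 0 0 15",
  "newtons": 50
}}

```text
time: 3.6
ee_pos: [0.5842, 0.2305, 0.1046]
tcp_rot: [-0.479, 0.868, -0.065, -0.113]
ft_force: [0.1, 1.0, 2.4]
opening: 0.0249
```

```bash
python3 - <<'E'
from h import *
c=cap('wrist','w4')
s=robot.get_state();r0=R.from_quat(s['tcp_rot']);print('up in tool per mm',r0.inv().apply([0,0,1]))
E
```

```text
up in tool per mm [ 0.25849809 -0.00519356 -0.96599781]
```

View pics/w4.png

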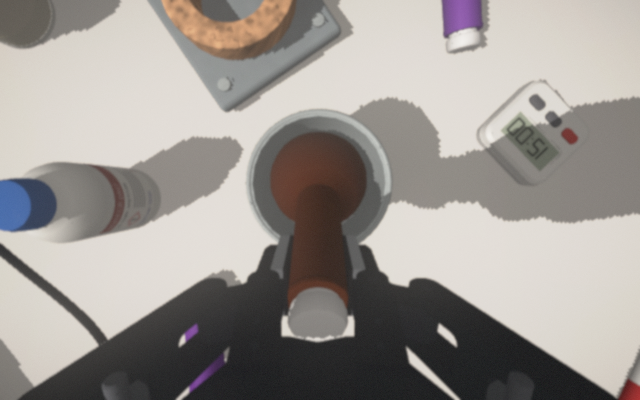

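Emit:
{"api": "drive_tool", "payload": {
  "targets": "0 0 0 1.3 0 -4.8 15; 0 0 0 2.6 0 -9.7 15; 0 0 0 3.9 0 -14.5 15; 0 0 0 5.2 0 -19.3 15; 0 0 0 5.2 0 -19.3 15"
}}

```text
time: 4.07
ee_pos: [0.5846, 0.2306, 0.1259]
tcp_rot: [-0.479, 0.868, -0.065, -0.112]
ft_force: [0.7, -0.1, -0.9]
opening: 0.0246
```

```bash
python3 - <<'E'
from h import *
c=cap('wrist','w5')
E
```

```text
(no output)
```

View pics/w5.png

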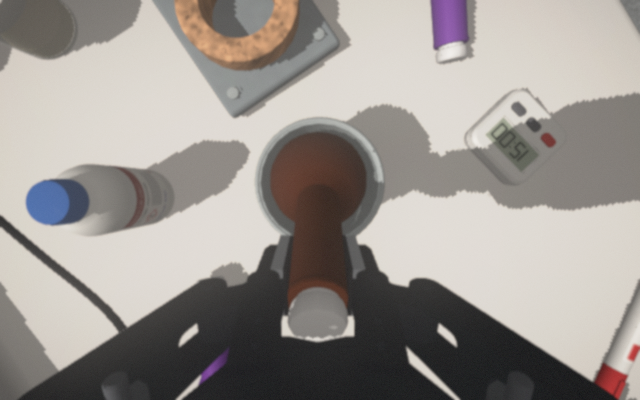

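Emit:
{"api": "drive_tool", "payload": {
  "targets": "0 0 0 1.8 0 -6.8 15; 0 0 0 3.6 0 -13.5 15; 0 0 0 5.4 0 -20.3 15; 0 0 0 7.2 0 -27 15; 0 0 0 10.3 0 -38.6 15; 0 0 0 15.5 0 -58 15; 0 0 0 20.7 0 -77 15; 0 0 0 25.8 0 -96.6 15; 0 0 0 25.8 0 -96.6 15; 0 0 0 25.8 0 -96.6 15"
}}

```text
time: 4.95
ee_pos: [0.5841, 0.2311, 0.2262]
tcp_rot: [-0.479, 0.868, -0.065, -0.111]
ft_force: [-0.1, -0.5, -1.9]
opening: 0.0248
```

```bash
python3 - <<'E'
from h import *
c=cap('wrist','w6');d=cap('side','s6');cv2.imwrite('pics/s6z.png',cv2.resize(d['pixels'][100:250,240:400],None,fx=5,fy=4,interpolation=2))
s=robot.get_state()
P=pts(d);H,S,V=masks(d);Z=P[...,2]
am=((H<15)|(H>172))&(S>90)&(V<120)&(np.hypot(P[...,0]-.57,P[...,1]-.215)<.09)&(Z>.1)
q=P[am];print(am.sum(),q.min(0).round(3),q.max(0).round(3))
P=pts(c);H,S,V=masks(c);r0=R.from_quat(s['tcp_rot'])
E
```

```text
303 [0.528 0.157 0.143] [0.593 0.258 0.274]
```

View pics/w6.png

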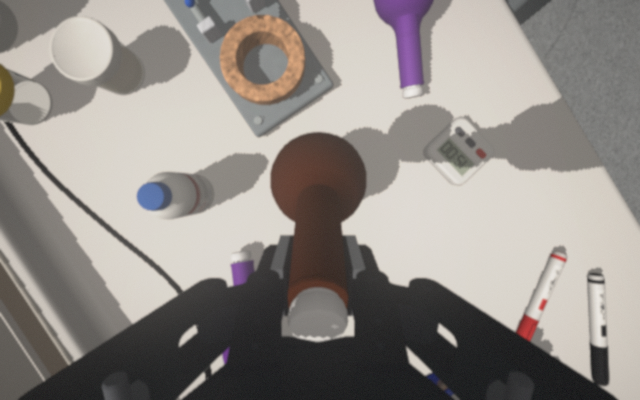

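View pics/s6z.png

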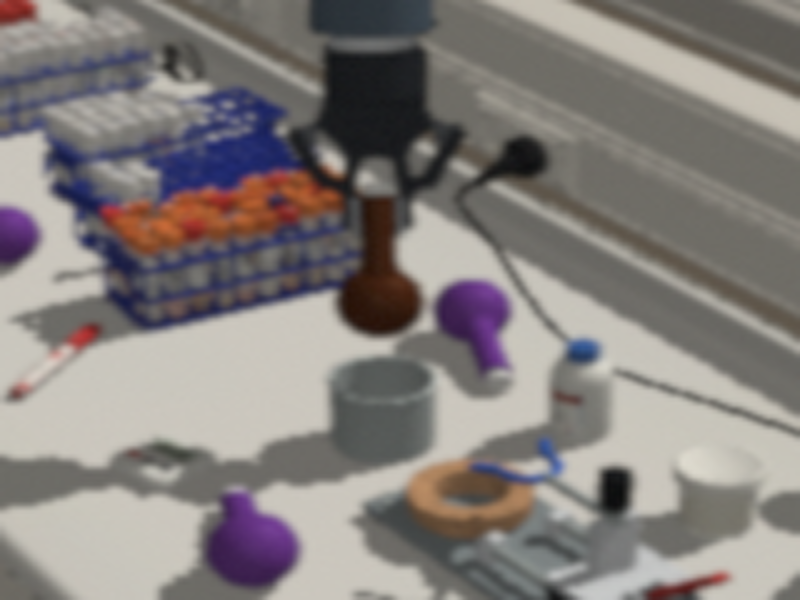

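```bash
cat >> h.py <<'E'
from scipy.optimize import least_squares
def ball(c,m,rad=.033):
    P=pts(c)[m&(c['z_map']>0)];o=c['pose'][:3,3];g=np.median(P,0);x=g+(g-o)/np.linalg.norm(g-o)*.025
    f=least_squares(lambda x:np.linalg.norm(P-x,axis=1)-rad,x,loss='soft_l1',f_scale=.002);return f.x,np.median(abs(f.fun)),len(P)
E
python3 - <<'E'
from h import *
c=dict(np.load('pics/w6.npz'));H,S,V=masks(c);P=pts(c)
s=robot.get_state();r0=R.from_quat(s['tcp_rot']);T=s['ee_pos']
m=np.zeros(H.shape,bool);m[130:212,268:372]=1;m&=(P[...,2]>.1)
b,e,n=ball(c,m);print('ball',b.round(4),e,n,'tool',(r0.inv().apply(b-T)*1000).round(1))
m=np.zeros(H.shape,bool);m[230:283,290:352]=1;m&=(P[...,2]>.19)&(V<130)&(S>60)
g,a,n,k=neck(c,m);at=r0.inv().apply(a);gt=r0.inv().apply(g-T)*1000
print('neck',n,k,'a',a.round(3),'tool a',at.round(3),'g tool',gt.round(1))
ax=(g-b)/np.linalg.norm(g-b);print('axis via ball',r0.inv().apply(ax).round(3),'lean',np.degrees(np.arccos(ax[2])))
# centroid/edge check of ball in image
print(P[...,2][178,265:375:5].round(3))
E
```

```text
ball [0.5617 0.1949 0.1598] 0.0008720422495528991 6466 tool [23.7 -0.6 72.6]
neck 29 2714 a [0.09  0.544 0.834] tool a [-0.275  0.21  -0.938] g tool [ 0.1  1.4 -4.1]
axis via ball [-0.294  0.025 -0.956] lean 32.15874677866695
[0.002 0.168 0.176 0.181 0.185 0.187 0.189 0.189 0.19  0.191 0.192 0.191
 0.19  0.19  0.19  0.189 0.187 0.185 0.184 0.18  0.17  0.002]
```

```bash
python3 - <<'E'
from h import *
r=tool(148,-15.0);
s=robot.get_state();r0=R.from_quat(s['tcp_rot'])
# exact: rotate flask axis (tool) to vertical, keeping jaw az
a=np.array([-np.sin(np.radians(17.8)),0,-np.cos(np.radians(17.8))])
r=tool(148,-17.8);print('axis',r.apply(a))
b=np.array([23.7,-.6,72.6])/1000
S=np.array([.5404,.0483,.0595])
go(S+[0,0,.07]-r.apply(b),r)
E
```

```text
axis [-3.08600755e-17 -6.11459282e-17  1.00000000e+00]
turn [ -0.24 -32.84  -0.15] shift [166.1 -60.2  63.4] rows 4.6
```

Emit:
{"api": "drive_tool", "payload": {
  "targets": "0 -4 0 20.8 -7.5 2 15; 0 -8 0 41.5 -15 6 15; 0 -12 0 62 -22.5 14 15; 0 -16 0 83 -30 22 15; 0 -20.5 0 104 -37.5 32 15; 0 -25 0 125 -45 43 15; 0 -29 0 146 -53 54 15; -0.2 -32.8 -0.1 166 -60.2 63.4 15; -0.2 -32.8 -0.1 166 -60.2 63.4 15; -0.2 -32.8 -0.1 166 -60.2 63.4 15; -0.2 -32.8 -0.1 166 -60.2 63.4 15; -0.2 -32.8 -0.1 166 -60.2 63.4 15"
}}

```text
time: 6.05
ee_pos: [0.5406, 0.0497, 0.2059]
tcp_rot: [-0.479, 0.864, 0.074, 0.135]
ft_force: [-0.0, -0.2, -0.9]
opening: 0.0249
```

```bash
python3 - <<'E'
from h import *
c=cap('wrist','w7');d=cap('side','s7');t=cap('top','t7')
s=robot.get_state();r0=R.from_quat(s['tcp_rot']);T=s['ee_pos'];print(s['q'].round(2))
cv2.imwrite('pics/s7z.png',cv2.resize(d['pixels'][130:260,280:400],None,fx=5,fy=4.5,interpolation=2))
H,S,V=masks(c);P=pts(c);Z=P[...,2]
m=((H<15)|(H>172))&(S>60)&(V<150);m[:130]=0;m[212:]=0;m[:,:268]=0;m[:,372:]=0;m&=np.hypot(P[...,0]-.54,P[...,1]-.048)<.045
b,e,n=ball(c,m);print('wrist ball',b.round(4),e,n,'tool',(r0.inv().apply(b-T)*1000).round(1))
H,S,V=masks(d);P=pts(d);Z=P[...,2]
m=((H<15)|(H>172))&(S>90)&(V<130)&(np.hypot(P[...,0]-.54,P[...,1]-.048)<.045)&(Z>.08)
v,u=np.where(m);print('side amber',len(u),P[m].min(0),P[m].max(0))
mb=m&(Z<.15);print('side ball',ball(d,mb))
for z in range(v.min(),v.max()+1,3):
    uu=u[v==z]; print(z,uu.min(),uu.max(),end='; ')
E
```

```text
[ 0.24  0.16 -0.08 -0.24 -1.11 -0.71]
wrist ball [0.5407 0.05   0.1275] 0.000847343426353106 6384 tool [24.1  0.1 74.8]
side amber 299 [0.50757178 0.01481578 0.11349133] [0.55933094 0.06418789 0.22242915]
side ball (array([0.54206202, 0.050222  , 0.12374475]), np.float64(0.001779960784118531), 159)
179 337 337; 182 331 336; 185 331 336; 188 331 336; 191 331 335; 194 330 336; 197 328 340; 200 326 341; 203 326 341; 206 326 340; 209 330 338;
```

View pics/w7.png

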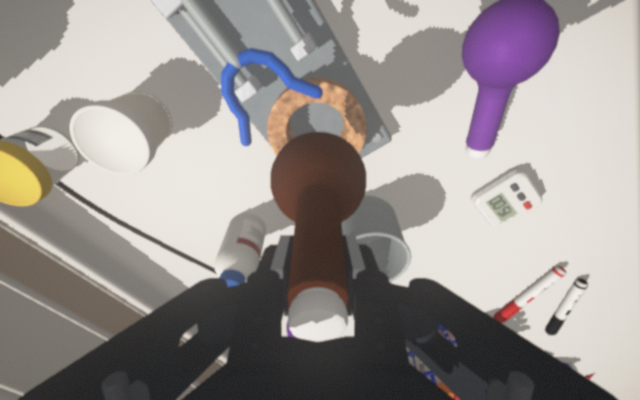

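View pics/s7z.png

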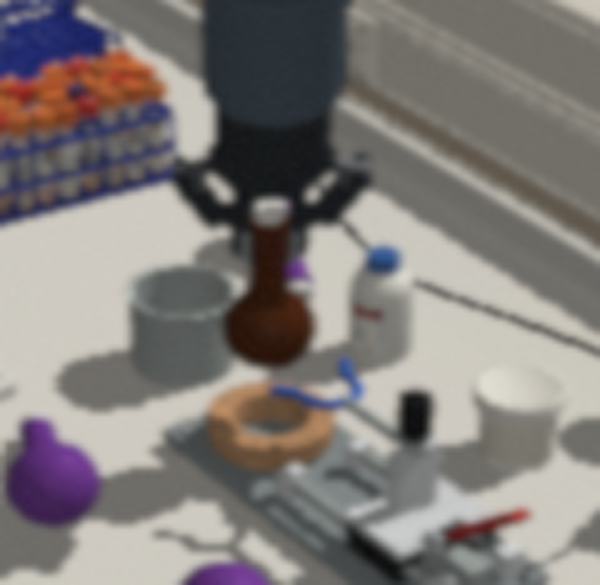

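```bash
python3 - <<'E'
from h import *
s=robot.get_state();r0=R.from_quat(s['tcp_rot'])
for d in([-.0003,-.0017,-.030],[-.0003,-.0017,-.058],[-.0003,-.0017,-.068],[0,0,-.001],):print((r0.inv().apply(d)*1000).round(1))
c=dict(np.load('pics/w7.npz'));H,S,V=masks(c);P=pts(c);Z=P[...,2]
m=(H>5)&(H<22)&(S>70)&(V>90)&(abs(Z-.043)<.006)&(abs(P[...,0]-.54)<.06)&(abs(P[...,1]-.04)<.07)
cs,_=cv2.findContours((m*255).astype(np.uint8),cv2.RETR_EXTERNAL,1);k=max(cs,key=len)[:,0]
X=np.array([ray(c,a,b,.042) for a,b in k]);
f=least_squares(lambda x:np.linalg.norm(X[:,:2]-x,axis=1)-.0455,[.54,.048],loss='soft_l1',f_scale=.001);print('ring',f.x,np.median(abs(f.fun)),len(X))
b=(H>100)&(H<125)&(S>120)&(abs(Z-.106)<.01)&(P[...,0]<.6);q=P[b];print('fork',b.sum(),q.min(0).round(3),q.max(0).round(3))
E
```

```text
[10.7 -0.6 28.1]
[19.2 -0.6 54.7]
[22.3 -0.6 64.3]
[0.3 0.  1. ]
ring [0.54341553 0.05197346] 0.004482791554732045 355
fork 1706 [ 0.51  -0.041  0.106] [0.574 0.006 0.112]
```

Emit:
{"api": "drive_tool", "payload": {
  "targets": "0 0 0 5 -0.6 14 15; 0 0 0 10.7 -0.6 28 15; 0 0 0 15 -0.6 41 15; 0 0 0 19.2 -0.6 54.7 15; 0 0 0 19.2 -0.6 54.7 15; 0 0 0 19.2 -0.6 54.7 15"
}}

```text
time: 6.7
ee_pos: [0.5402, 0.0478, 0.148]
tcp_rot: [-0.479, 0.864, 0.074, 0.135]
ft_force: [-0.1, -0.6, -0.6]
opening: 0.0251
```

```bash
python3 - <<'E'
from h import *
c=cap('wrist','w8');d=cap('side','s8')
s=robot.get_state();r0=R.from_quat(s['tcp_rot']);T=s['ee_pos'];print(T)
cv2.imwrite('pics/s8z.png',cv2.resize(d['pixels'][130:260,280:400],None,fx=5,fy=4.5,interpolation=2))
H,S,V=masks(c);P=pts(c);Z=P[...,2]
m=(H>5)&(H<22)&(S>70)&(V>90)&(abs(Z-.043)<.005)&(abs(P[...,0]-.54)<.06)&(abs(P[...,1]-.04)<.07)
print('cork extents',P[m].min(0),P[m].max(0))
b=np.array([24.1,.1,74.8])/1000;print('ball pred',T+r0.apply(b))
E
```

```text
[0.54097723 0.04769252 0.1494271 ]
cork extents [0.49571047 0.00305165 0.03800827] [0.58559978 0.08725333 0.04587556]
ball pred [0.54105889 0.04760035 0.07084056]
```

View pics/w8.png

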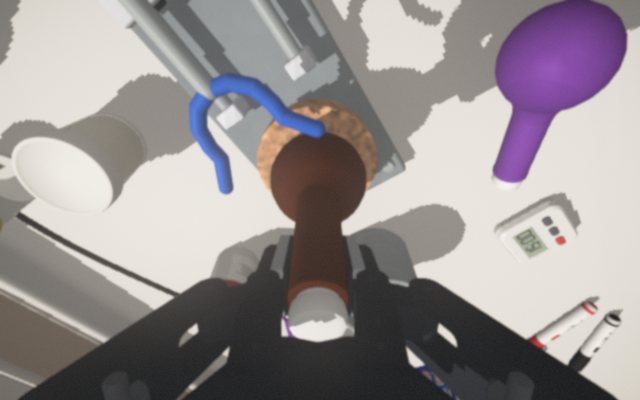

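View pics/s8z.png

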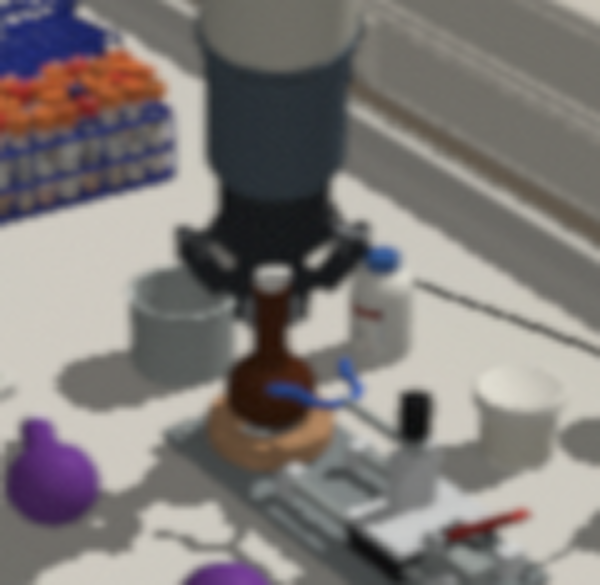

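Emit:
{"api": "drive_tool", "payload": {
  "targets": "0 0 0 1.2 0 3.8 15; 0 0 0 2.1 0 6.7 15; 0 0 0 2.7 0 8.6 15; 0 0 0 2.7 0 8.6 15"
}}

```text
time: 7.13
ee_pos: [0.5413, 0.0481, 0.1407]
tcp_rot: [-0.479, 0.864, 0.074, 0.137]
ft_force: [-0.1, 2.3, 4.1]
opening: 0.0249
```

Emit:
{"api": "drive_tool", "payload": {
  "targets": "0 0 0 0.3 0 1 15; 0 0 0 0.6 0 1.9 15; 0 0 0 0.6 0 1.9 15"
}}

```text
time: 7.38
ee_pos: [0.5416, 0.0484, 0.1405]
tcp_rot: [-0.479, 0.864, 0.074, 0.138]
ft_force: [-4.3, 3.8, 14.4]
opening: 0.0251
```

```bash
python3 - <<'E'
from h import *
s=robot.get_state();r0=R.from_quat(s['tcp_rot']);T=s['ee_pos'];print(T,s['ft_force'],s['torque'])
print('x',r0.inv().apply([1,0,0]).round(2),'y',r0.inv().apply([0,1,0]).round(2))
c=cap('wrist','w9')
b=np.array([24.1,.1,74.8])/1000;print('ball pred',T+r0.apply(b), 'lean', np.degrees(np.arccos(r0.apply([-np.sin(np.radians(17.8)),0,-np.cos(np.radians(17.8))])[2])))
H,S,V=masks(c);P=pts(c);Z=P[...,2]
m=((H<15)|(H>172))&(S>60)&(V<150);m[:130]=0;m[212:]=0;m[:,:268]=0;m[:,372:]=0;m&=np.hypot(P[...,0]-.54,P[...,1]-.048)<.045
print(ball(c,m&(Z>.055)))
E
```

```text
[0.54163587 0.04837473 0.14048174] [-4.28049056  3.75114625 14.40034292] [1.67008015 1.77996486 0.57020746]
x [-0.5  -0.85  0.17] y [-0.81  0.53  0.26]
ball pred [0.54198667 0.04846781 0.06189594] lean 0.3574289418789893
(array([0.54206278, 0.04926443, 0.0626197 ]), np.float64(0.0009207454922278771), 6177)
```

View pics/w9.png

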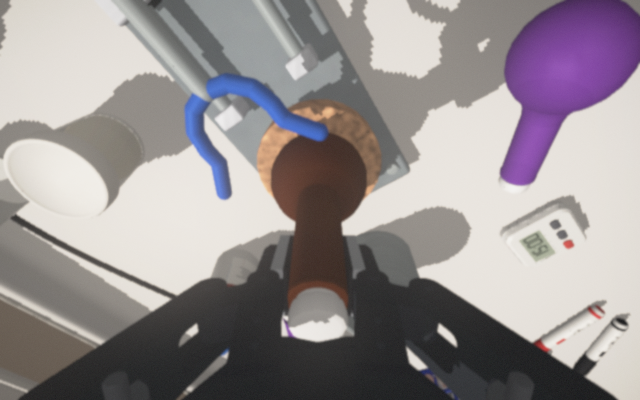

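Emit:
{"api": "drive_tool", "payload": {
  "targets": "0 0 0 0.1 0.9 0 15; 0 0 0 0.1 1.7 0 15; 0 0 0 0.1 1.7 0 15"
}}

```text
time: 7.68
ee_pos: [0.5411, 0.0486, 0.1405]
tcp_rot: [-0.479, 0.864, 0.073, 0.139]
ft_force: [-0.5, 1.1, 9.9]
opening: 0.0248
```

Emit:
{"api": "drive_tool", "payload": {
  "targets": "0 0 0 0.3 0 0.5 15; 0 0 0 0.3 0 1 15; 0 0 0 0.3 0 1 15"
}}

```text
time: 7.93
ee_pos: [0.5413, 0.0487, 0.1404]
tcp_rot: [-0.479, 0.864, 0.073, 0.139]
ft_force: [-3.7, 1.2, 15.8]
opening: 0.0254
```

Emit:
{"api": "drive_tool", "payload": {
  "targets": "0 0 0 -0.3 0.4 -1 15; 0 0 0 -0.4 0.4 -2 15; 0 0 0 -0.4 0.4 -2 15"
}}

```text
time: 8.18
ee_pos: [0.5407, 0.0484, 0.1406]
tcp_rot: [-0.479, 0.864, 0.073, 0.139]
ft_force: [2.5, 1.3, 7.0]
opening: 0.0248
```

Emit:
{"api": "drive_tool", "payload": {
  "targets": "0 0 0 0 0 0 26; 0 0 0 0 0 0 28; 0 0 0 0 0 0 32; 0 0 0 0 0 0 40; 0 0 0 0 0 0 50; 0 0 0 0 0 0 60; 0 0 0 0 0 0 60; 0 0 0 0 0 0 60",
  "newtons": 20
}}

```text
time: 8.85
ee_pos: [0.5383, 0.0482, 0.1382]
tcp_rot: [-0.479, 0.864, 0.074, 0.136]
ft_force: [0.3, -0.1, -0.3]
opening: 0.0597
```

```bash
python3 - <<'E'
from h import *
c=cap('wrist','w10');d=cap('side','s10')
s=robot.get_state();r0=R.from_quat(s['tcp_rot']);T=s['ee_pos'];print(T,s['ft_force'])
cv2.imwrite('pics/s10z.png',cv2.resize(d['pixels'][130:260,280:400],None,fx=5,fy=4.5,interpolation=2))
H,S,V=masks(d)
P=pts(d);Z=P[...,2]
m=((H<15)|(H>172))&(S>90)&(V<130)&(np.hypot(P[...,0]-.54,P[...,1]-.048)<.045)&(Z>.06)
v,u=np.where(m)
for z in range(v.min(),v.max()+1,3):
    uu=u[v==z]; print(z,uu.min(),uu.max(),end='; ')
H,S,V=masks(c);P=pts(c);Z=P[...,2]
m=(Z>.104)&(Z<.18)&(np.hypot(P[...,0]-.54,P[...,1]-.048)<.03)&(V<140);m[:,:280]=0;m[:,365:]=0;m[290:]=0
print(neck(c,m))
E
```

```text
[0.53841946 0.04819005 0.13833448] [ 0.20846895  0.56793365 -0.38779024]
197 332 336; 200 332 335; 203 332 335; 206 332 335; 209 332 336; 212 329 340; 215 327 341; 218 325 334; 221 327 341; (array([0.54016713, 0.04858916, 0.13391694]), array([-0.02430836,  0.00703459,  0.99967976]), 42, np.int64(3987))
```

View pics/w10.png

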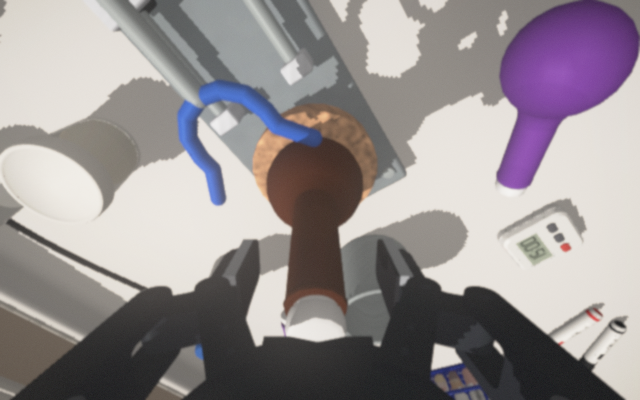

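View pics/s10z.png

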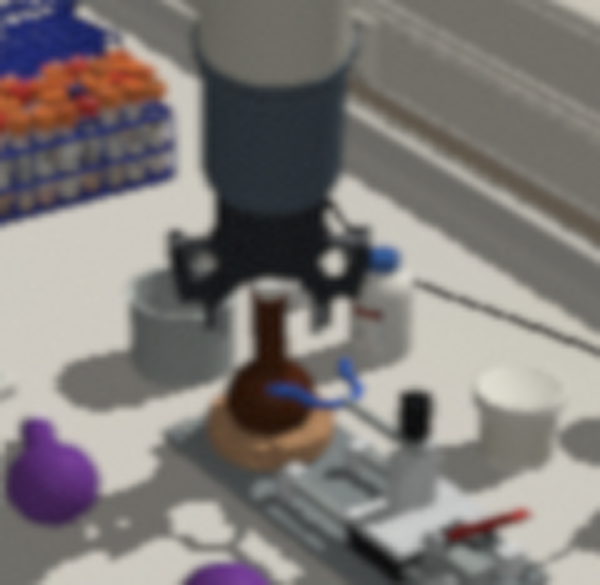

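Emit:
{"api": "drive_tool", "payload": {
  "targets": "0 0 0 0 0 -15 65; 0 0 0 0 0 -40 70; 0 0 0 0 0 -75 70; 0 0 0 0 0 -110 70; 0 0 0 0 0 -110 70"
}}

```text
time: 9.37
ee_pos: [0.523, 0.0182, 0.251]
tcp_rot: [-0.479, 0.863, 0.071, 0.141]
ft_force: [1.0, -0.4, 0.2]
opening: 0.07
```

```bash
python3 - <<'E'
from h import *
print(robot.get_state()['ee_pos'])
go([.543,-.115,.27],tool(180))
E
```

```text
[0.52298431 0.01817518 0.2509903 ]
turn [ -5.8   17.45 -31.68] shift [ 91.6 -87.9 -48.8] rows 5.1
```

Emit:
{"api": "drive_tool", "payload": {
  "targets": "-1 3 -6 18 -18 -15 70; -2.3 7 -12.6 36 -35 -30 70; -3.5 10.5 -19 55 -53 -40 70; -4.6 14 -25.3 73 -70 -46 70; -5.8 17.5 -31.7 91.5 -88 -49 70; -5.8 17.5 -31.7 91.5 -88 -49 70; -5.8 17.5 -31.7 91.5 -88 -49 70; -5.8 17.5 -31.7 91.5 -88 -49 70"
}}

```text
time: 10.03
ee_pos: [0.5408, -0.1128, 0.2616]
tcp_rot: [-0.707, 0.707, 0.005, -0.004]
ft_force: [0.2, -0.3, 0.5]
opening: 0.07
```

```bash
python3 - <<'E'
from h import *
c=cap('wrist','w11')
s=robot.get_state();print(s['ee_pos'],s['q'].round(2))
H,S,V=masks(c);P=pts(c);Z=P[...,2]
m=(Z>.142)&(Z<.156)&(V<70)&(np.hypot(P[...,0]-.543,P[...,1]+.11)<.04);print('knob top',m.sum(),np.median(P[m],0),circ(P[m]),(P[m].min(0)+P[m].max(0))/2)
v,u=np.where(m);print(u.min(),u.max(),v.min(),v.max(), ray(c,(u.min()+u.max())/2,(v.min()+v.max())/2,.150))
m=(Z>.16)&(Z<.175)&(np.hypot(P[...,0]-.54,P[...,1]-.048)<.04);print('stopper top',m.sum(),P[m].mean(0))
m=((H<6)|(H>174))&(S>120)&(Z>.06)&(P[...,1]<-.1);print('lever',m.sum(),P[m].min(0),P[m].max(0))
m=(H>100)&(H<125)&(S>120)&(abs(Z-.106)<.01);print('fork',P[m].min(0),P[m].max(0))
E
```

```text
[ 0.54076066 -0.11279332  0.26202872] [ 0.08  0.27  0.15 -0.   -1.46 -0.08]
knob top 513 [ 0.54535641 -0.11131077  0.15138528] (array([ 0.54584649, -0.11108871]), np.float64(0.007672808454716237)) [ 0.54610511 -0.11071507  0.14797543]
297 321 189 215 [ 0.54617353 -0.11138075  0.15      ]
stopper top 0 [nan nan nan]
lever 2026 [ 0.54207693 -0.21522713  0.06034308] [ 0.78701981 -0.15276208  0.38363575]
fork [ 0.5113047  -0.04035012  0.09645652] [0.70513055 0.13256217 0.11155483]<stdin>:7: RuntimeWarning: Mean of empty slice.
  ret = um.true_divide(
```

View pics/w11.png

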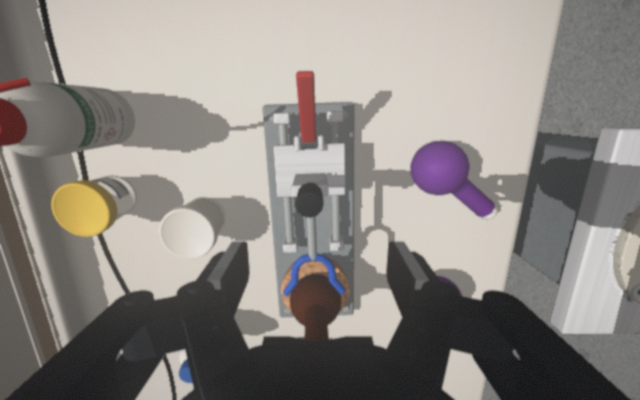

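```bash
python3 - <<'E'
from h import *
go([.5459,-.1115,.140],tool(182))
E
```

```text
turn [ 0.71  0.09 -2.02] shift [ -1.1  -6.7 122. ] rows 2.9
```

Emit:
{"api": "drive_tool", "payload": {
  "targets": "0.3 0 -2 -1.1 -6.7 25 60; 0.7 0 -2 -1.1 -6.7 55 60; 0.7 0 -2 -1.1 -6.7 75 60; 0.7 0 -2 -1.1 -6.7 75 60; 0.7 0 -2 -1.1 -6.7 75 60"
}}

```text
time: 10.5
ee_pos: [0.5462, -0.1121, 0.1872]
tcp_rot: [0.719, -0.695, -0.001, 0.0]
ft_force: [0.7, 0.2, 2.1]
opening: 0.06
```

```bash
python3 - <<'E'
from h import *
c=cap('wrist','w12');print(robot.get_state()['ee_pos'])
P=pts(c);H,S,V=masks(c);Z=P[...,2]
m=(Z>.144)&(Z<.156)&(V<70)&(np.hypot(P[...,0]-.543,P[...,1]+.11)<.03);v,u=np.where(m);print(u.min(),u.max(),v.min(),v.max(), ray(c,(u.min()+u.max())/2,(v.min()+v.max())/2,.150),np.median(P[m],0))
go([.5459,-.1115,.140],tool(182))
E
```

```text
[ 0.54712377 -0.11229946  0.1885539 ]
297 335 220 259 [ 0.54674465 -0.11141485  0.15      ] [ 0.54651043 -0.11170002  0.15127268]
turn [-0.08  0.    0.04] shift [-0.8  1.3 48.6] rows 1.2
```

View pics/w12.png

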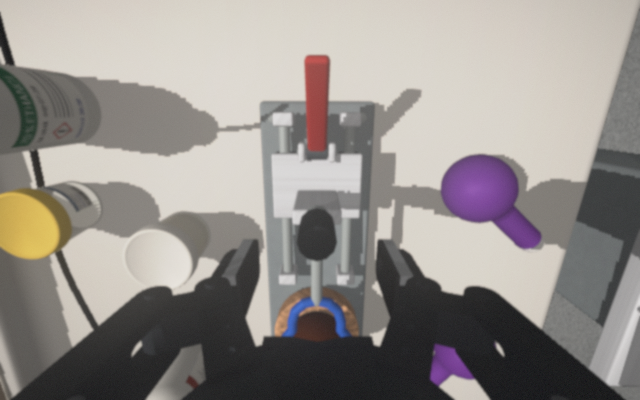

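Emit:
{"api": "drive_tool", "payload": {
  "targets": "0 0 0 -0.8 0.4 20 60; 0 0 0 -0.8 0.4 40 60; 0 0 0 -0.8 0.4 47 60; 0 0 0 -0.8 0.4 47 60; 0 0 0 -0.8 0.4 47 35; 0 0 0 -0.8 0.4 47 20; 0 0 0 -0.8 0.4 47 15; 0 0 0 -0.8 0.4 47 15; 0 0 0 -0.8 0.4 47 15; 0 0 0 -0.8 0.4 47 15",
  "newtons": 40
}}

```text
time: 11.38
ee_pos: [0.5465, -0.1117, 0.1416]
tcp_rot: [0.72, -0.694, 0.0, -0.0]
ft_force: [-2.5, 1.7, 5.8]
opening: 0.0227
```

```bash
python3 - <<'E'
from h import *
c=cap('wrist','w13');s=robot.get_state();print(s['ee_pos'],s['ft_force'])
r0=R.from_quat(s['tcp_rot']);u=np.array([-np.sin(np.radians(2)),np.cos(np.radians(2)),0]);print((r0.inv().apply(u)*70).round(2))
E
```

```text
[ 0.5465303  -0.11166256  0.14163003] [-2.79544575  1.42389882  5.47221248]
[-70.    -0.07   0.  ]
```

View pics/w13.png

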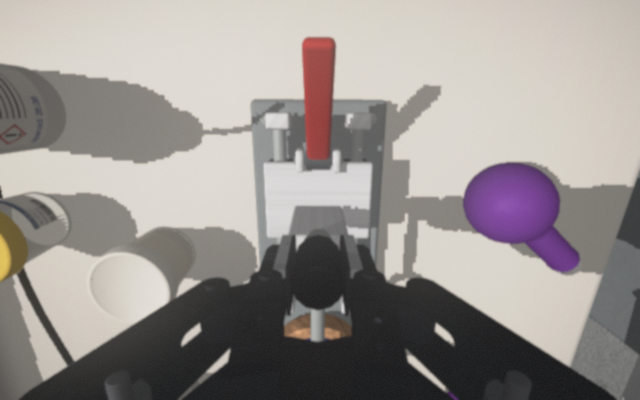

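Emit:
{"api": "drive_tool", "payload": {
  "targets": "0 0 0 -5 0 0 15; 0 0 0 -10 0 0 15; 0 0 0 -15 0 0 15; 0 0 0 -20 0 0 15; 0 0 0 -20 0 0 15"
}}

```text
time: 11.85
ee_pos: [0.5459, -0.0914, 0.1416]
tcp_rot: [0.72, -0.694, 0.001, -0.0]
ft_force: [-1.7, 0.4, 6.2]
opening: 0.0231
```

```bash
python3 - <<'E'
from h import *
c=cap('top','t14');cv2.imwrite('pics/t14z.png',cv2.resize(c['pixels'][150:240,290:410],None,fx=6,fy=6,interpolation=2))
d=cap('side','s14');cv2.imwrite('pics/s14z.png',cv2.resize(d['pixels'][150:260,290:410],None,fx=5,fy=5,interpolation=2))
E
```

```text
(no output)
```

View pics/t14z.png

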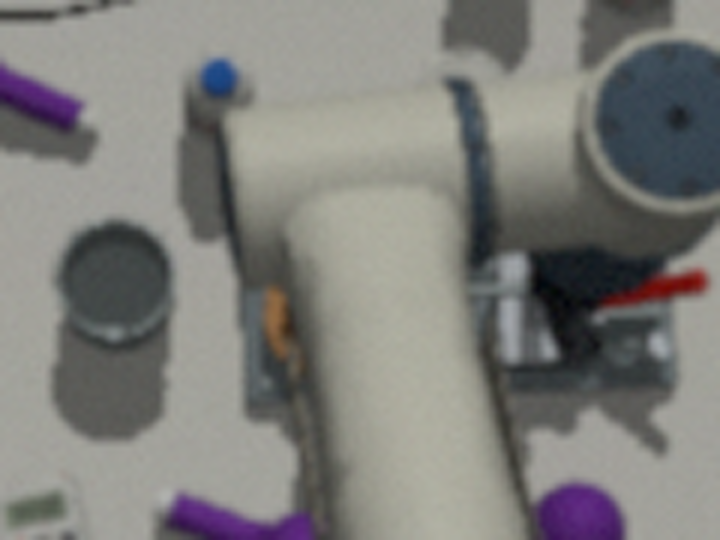

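View pics/s14z.png

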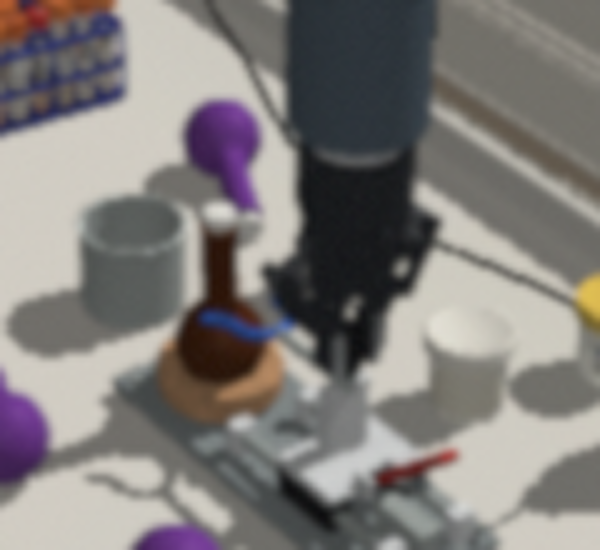

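Emit:
{"api": "drive_tool", "payload": {
  "targets": "0 0 0 -5 0 0 15; 0 0 0 -10 0 0 15; 0 0 0 -15 0 0 15; 0 0 0 -20 0 0 15; 0 0 0 -25 0 0 15; 0 0 0 -30 0 0 15; 0 0 0 -30 0 0 15"
}}

```text
time: 12.53
ee_pos: [0.5449, -0.0613, 0.1416]
tcp_rot: [0.72, -0.694, 0.001, -0.0]
ft_force: [-2.4, -0.4, 7.3]
opening: 0.0229
```

```bash
python3 - <<'E'
from h import *
d=cap('side','s15');cv2.imwrite('pics/s15z.png',cv2.resize(d['pixels'][150:260,290:410],None,fx=5,fy=5,interpolation=2))
E
```

```text
(no output)
```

View pics/s15z.png

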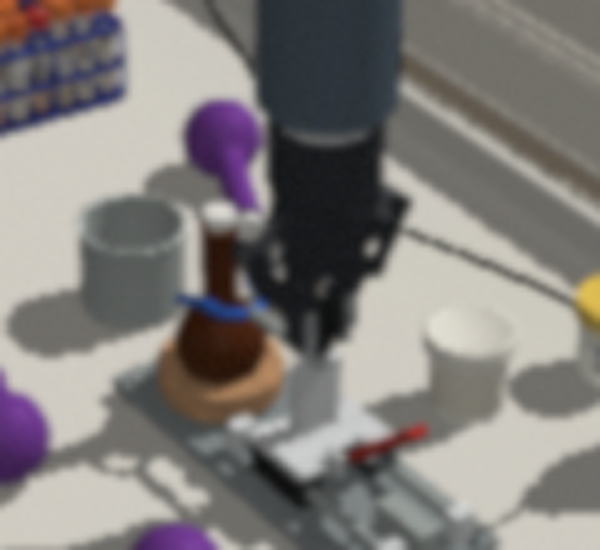

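Emit:
{"api": "drive_tool", "payload": {
  "targets": "0 0 0 -5 0 0 15; 0 0 0 -10 0 0 15; 0 0 0 -15 0 0 15; 0 0 0 -18 0 0 15; 0 0 0 -20 0 0 15; 0 0 0 -20 0 0 15"
}}

```text
time: 13.08
ee_pos: [0.5444, -0.045, 0.1417]
tcp_rot: [0.72, -0.694, 0.003, 0.002]
ft_force: [1.5, -14.7, 2.4]
opening: 0.0228
```

Emit:
{"api": "drive_tool", "payload": {
  "targets": "0 0 0 -1 0 0 15; 0 0 0 -2 0 0 15; 0 0 0 -2 0 0 15"
}}

```text
time: 13.33
ee_pos: [0.5443, -0.0449, 0.1417]
tcp_rot: [0.72, -0.694, 0.003, 0.003]
ft_force: [2.2, -22.0, 1.3]
opening: 0.0234
```

Emit:
{"api": "drive_tool", "payload": {
  "targets": "0 0 0 1 0 0 15; 0 0 0 2.3 0 0 15; 0 0 0 2.3 0 0 20; 0 0 0 2.3 0 0 30; 0 0 0 2.3 0 0 45; 0 0 0 2.3 0 0 60; 0 0 0 2.3 0 0 60; 0 0 0 2.3 0 0 60; 0 0 0 2.3 0 -30 60; 0 0 0 2.3 0 -65 60; 0 0 0 2.3 0 -90 60; 0 0 0 2.3 0 -90 60; 0 0 0 2.3 0 -90 60"
}}

```text
time: 14.42
ee_pos: [0.5446, -0.0414, 0.2316]
tcp_rot: [0.72, -0.694, 0.001, -0.002]
ft_force: [0.5, 0.7, -1.1]
opening: 0.0602
```

```bash
python3 - <<'E'
from h import *
c=cap('wrist','w16');s=robot.get_state();print(s['ee_pos'],s['q'].round(2))
P=pts(c);H,S,V=masks(c);Z=P[...,2]
m=(Z>.144)&(Z<.156)&(V<70)&(np.hypot(P[...,0]-.543,P[...,1]+.045)<.03);v,u=np.where(m);print(u.min(),u.max(),v.min(),v.max(), ray(c,(u.min()+u.max())/2,(v.min()+v.max())/2,.150),np.median(P[m],0))
m=((H<6)|(H>174))&(S>120)&(Z>.05)&(Z<.13)&(P[...,1]<-.05)&(P[...,0]<.6);q=P[m];print('lever',m.sum(),q.min(0),q.max(0));e=q[:,2]>q[:,2].max()-.006;print('end',q[e].mean(0))
d=cap('side','s16');cv2.imwrite('pics/s16z.png',cv2.resize(d['pixels'][150:260,290:410],None,fx=5,fy=5,interpolation=2))
E
```

```text
[ 0.54372026 -0.04146149  0.22996077] [ 0.21  0.25  0.05 -0.   -1.36 -0.17]
306 333 194 223 [ 0.54329672 -0.04465639  0.15      ] [ 0.54190764 -0.04405798  0.15130881]
lever 1265 [ 0.53929605 -0.1489882   0.05883139] [ 0.55422498 -0.08522068  0.11615245]
end [ 0.54754981 -0.14446221  0.1129295 ]
```

View pics/w16.png

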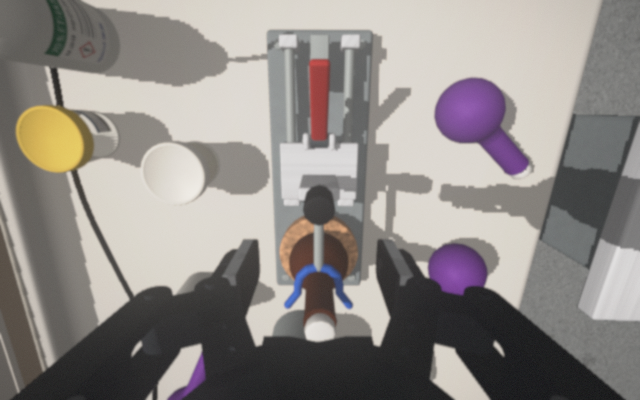

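View pics/s16z.png

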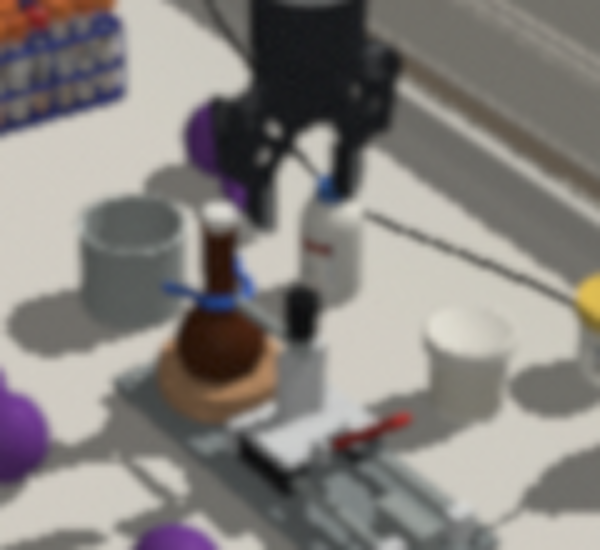

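```bash
python3 - <<'E'
from h import *
go([.547,-.1427,.18],tool(182));go([.547,-.1427,.14],tool(182))
E
```

```text
turn [0.13 0.06 0.05] shift [101.2  -0.2  48.9] rows 2.7
turn [0.13 0.06 0.05] shift [101.3  -0.3  88.9] rows 3.2
```

Emit:
{"api": "drive_tool", "payload": {
  "targets": "0 0 0 25 0 0 30; 0 0 0 60 0 0 10; 0 0 0 90 0 20 0; 0 0 0 101 0 45 0; 0 0 0 101 0 45 0; 0 0 0 101 0 45 0; 0 0 0 101 0 45 0; 0 0 0 101 0 45 0"
}}

```text
time: 15.18
ee_pos: [0.548, -0.1422, 0.1859]
tcp_rot: [0.72, -0.694, 0.0, -0.0]
ft_force: [0.3, -0.3, -0.3]
opening: 0.0
```

```bash
python3 - <<'E'
from h import *
c=cap('wrist','w17');s=robot.get_state();print(s['ee_pos'],s['opening'],s['ft_force'])
d=cap('side','s17');cv2.imwrite('pics/s17z.png',cv2.resize(d['pixels'][150:260,290:410],None,fx=5,fy=5,interpolation=2))
E
```

```text
[ 0.5480036  -0.14208733  0.18601179] -2.4099850427714683e-05 [0.1635567  0.74788975 0.92661956]
```

View pics/w17.png

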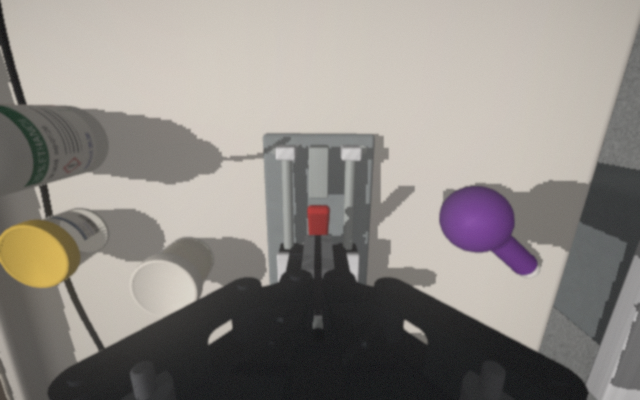

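View pics/s17z.png

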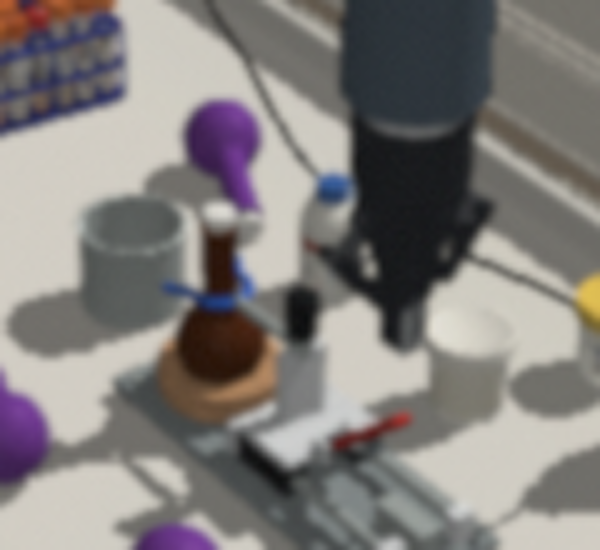

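Emit:
{"api": "drive_tool", "payload": {
  "targets": "0 0 0 0 0 15 0; 0 0 0 0 0 30 0; 0 0 0 0 0 40 0; 0 0 0 0 0 48 0; 0 0 0 0 0 56 0; 0 0 0 0 0 64 0; 0 0 0 0 0 72 0; 0 0 0 0 0 80 0; 0 0 0 0 0 86 0; 0 0 0 0 0 92 0; 0 0 0 0 0 97 0; 0 0 0 0 0 101 0; 0 0 0 0 0 101 0"
}}

```text
time: 16.37
ee_pos: [0.5467, -0.1426, 0.0828]
tcp_rot: [0.72, -0.694, -0.001, 0.0]
ft_force: [0.0, 0.6, 0.6]
opening: 0.0002
```

Emit:
{"api": "drive_tool", "payload": {
  "targets": "0 0 0 0 0 2 0; 0 0 0 0 0 4 0; 0 0 0 0 0 6 0; 0 0 0 0 0 6 0"
}}

```text
time: 16.7
ee_pos: [0.5472, -0.1427, 0.0776]
tcp_rot: [0.72, -0.694, -0.001, 0.0]
ft_force: [0.2, -0.2, -0.6]
opening: -0.0005
```

Emit:
{"api": "drive_tool", "payload": {
  "targets": "0 0 0 0 0 1.5 0; 0 0 0 0 0 3 0; 0 0 0 0 0 3 0"
}}

```text
time: 16.95
ee_pos: [0.5474, -0.1428, 0.0758]
tcp_rot: [0.72, -0.694, -0.0, -0.0]
ft_force: [-1.8, 0.7, 6.3]
opening: 0.0003
```

```bash
python3 - <<'E'
from h import *
d=cap('side','s18');cv2.imwrite('pics/s18z.png',cv2.resize(d['pixels'][150:260,290:410],None,fx=5,fy=5,interpolation=2))
c=cap('wrist','w18')
P=pts(c);H,S,V=masks(c);Z=P[...,2]
m=((H<6)|(H>174))&(S>120)&(P[...,1]<-.05)&(P[...,0]<.6)&(P[...,1]>-.2);q=P[m];print(len(q),q.min(0),q.max(0),np.median(q,0))
E
```

```text
1351 [ 0.54049685 -0.17311322  0.05148413] [ 0.55560003 -0.08732916  0.1060494 ] [ 0.54731289 -0.16067176  0.055087  ]
```

View pics/w18.png

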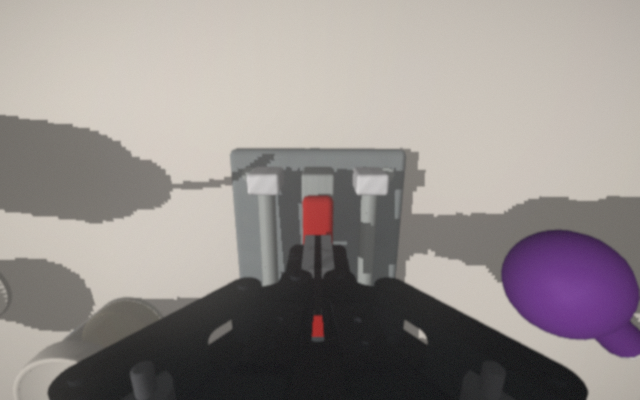

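View pics/s18z.png

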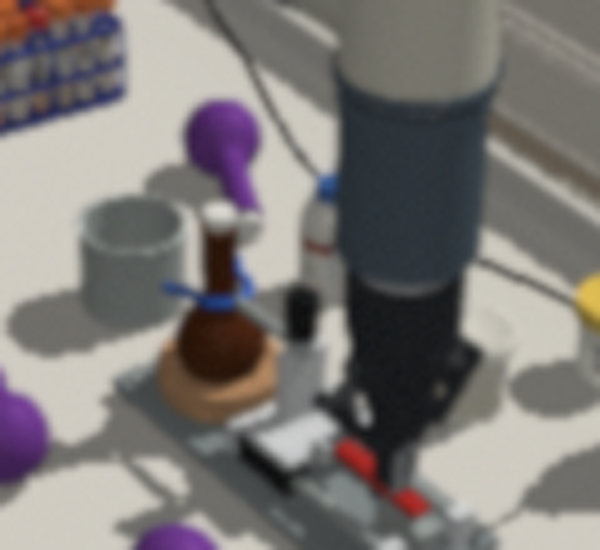

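Emit:
{"api": "drive_tool", "payload": {
  "targets": "0 0 0 0 0 1 0; 0 0 0 0 0 2 0; 0 0 0 0 0 2 0"
}}

```text
time: 17.3
ee_pos: [0.5476, -0.1429, 0.0753]
tcp_rot: [0.72, -0.694, 0.0, -0.0]
ft_force: [-5.7, 3.0, 14.8]
opening: 0.0002
```

Emit:
{"api": "drive_tool", "payload": {
  "targets": "0 0 0 0 0 -10 0; 0 0 0 0 0 -40 0; 0 0 0 20 0 -80 0; 0 0 0 50 0 -120 0; 0 0 0 50 0 -150 0; 0 0 0 50 0 -150 0; 0 0 0 50 0 -150 0"
}}

```text
time: 17.88
ee_pos: [0.5503, -0.1935, 0.2256]
tcp_rot: [0.719, -0.695, 0.002, -0.002]
ft_force: [-0.4, 1.1, -0.5]
opening: -0.0003
```

```bash
python3 - <<'E'
from h import *
c=cap('wrist','w19');s=robot.get_state();print(s['ee_pos'],s['ft_force'])
P=pts(c);H,S,V=masks(c);Z=P[...,2]
m=((H<6)|(H>174))&(S>120)&(P[...,1]<-.05)&(P[...,0]<.6)&(P[...,1]>-.2);q=P[m];print(len(q),q.min(0),q.max(0),np.median(q,0))
f=np.polyfit(q[:,1],q[:,2],1);print('lever slope deg',np.degrees(np.arctan(f[0])),'z at end',np.polyval(f,-.17))
m=(Z>.144)&(Z<.156)&(V<70)&(np.hypot(P[...,0]-.543,P[...,1]+.045)<.03)
if m.any(): v,u=np.where(m);print('knob',ray(c,(u.min()+u.max())/2,(v.min()+v.max())/2,.150))
d=cap('side','s19');cv2.imwrite('pics/s19z.png',cv2.resize(d['pixels'][150:260,290:410],None,fx=5,fy=5,interpolation=2))
E
```

```text
[ 0.54931247 -0.19272898  0.22330153] [-0.07084334  0.92857896 -1.38288411]
437 [ 0.5402604  -0.17238759  0.05209632] [ 0.55491469 -0.13738908  0.05743938] [ 0.54763901 -0.15546745  0.05535889]
lever slope deg 0.7580049927516173 z at end 0.055139478588570684
```

View pics/w19.png

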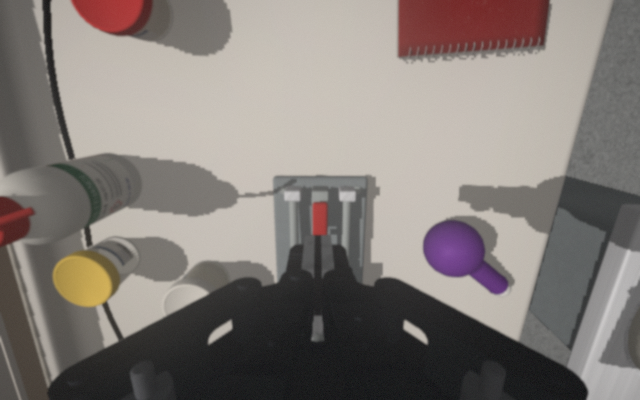

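View pics/s19z.png

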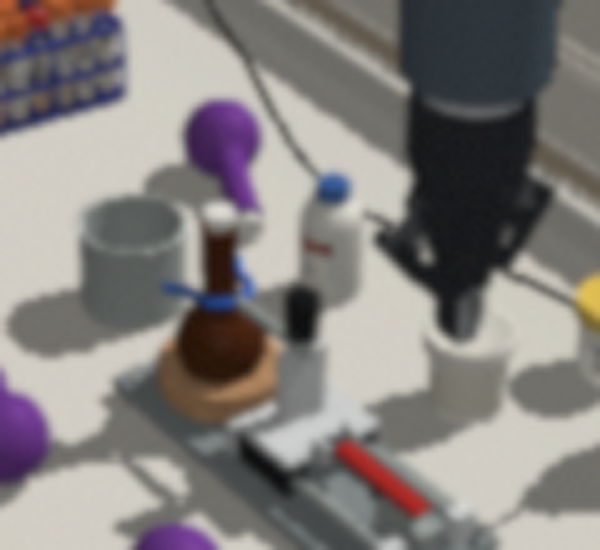

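Emit:
{"api": "drive_tool", "payload": {
  "targets": "0 0 0 40 0 -20 0; 0 0 0 80 0 -40 0; 0 0 0 120 0 -60 0; 0 0 0 160 0 -60 0; 0 0 0 200 0 -60 0; 0 0 0 200 0 -60 0; 0 0 0 200 0 -60 0"
}}

```text
time: 18.57
ee_pos: [0.5555, -0.3946, 0.2789]
tcp_rot: [0.719, -0.696, -0.003, 0.001]
ft_force: [0.4, 1.1, -0.4]
opening: 0.0001
```

```bash
python3 - <<'E'
from h import *
t=cap('top','t20');cv2.imwrite('pics/t20z.png',cv2.resize(t['pixels'][140:265,265:425],None,fx=5,fy=4.8,interpolation=2))
d=cap('side','s20')
for n,c in(('top',t),('side',d)):
    P=pts(c);H,S,V=masks(c);Z=P[...,2]
    m=(Z>.16)&(Z<.175)&(np.hypot(P[...,0]-.54,P[...,1]-.047)<.04);print(n,'stopper',m.sum(),P[m].mean(0))
    v,u=np.where(m)
    if len(u):print(ray(c,u.mean(),v.mean(),.167))
    m=(Z>.145)&(Z<.156)&(V<70)&(np.hypot(P[...,0]-.543,P[...,1]+.045)<.03);v,u=np.where(m)
    if len(u):print('knob',ray(c,u.mean(),v.mean(),.150))
    m=(H>8)&(H<20)&(S>90)&(V>110)&(abs(Z-.042)<.012)&(P[...,0]<.6)&(P[...,1]<.1)
    print('cork',(P[m].min(0)+P[m].max(0))/2)
E
```

```text
top stopper 29 [0.53685949 0.04983894 0.16722991]
[0.53690408 0.04982437 0.167     ]
knob [ 0.53984493 -0.04196151  0.15      ]
cork [0.546628   0.04729165 0.04078135]
side stopper 32 [0.5385447  0.04488246 0.16781064]
[0.53924831 0.04590462 0.167     ]
knob [ 0.54198682 -0.04583455  0.15      ]
cork [0.54490381 0.04362389 0.04390304]
```

View pics/t20z.png

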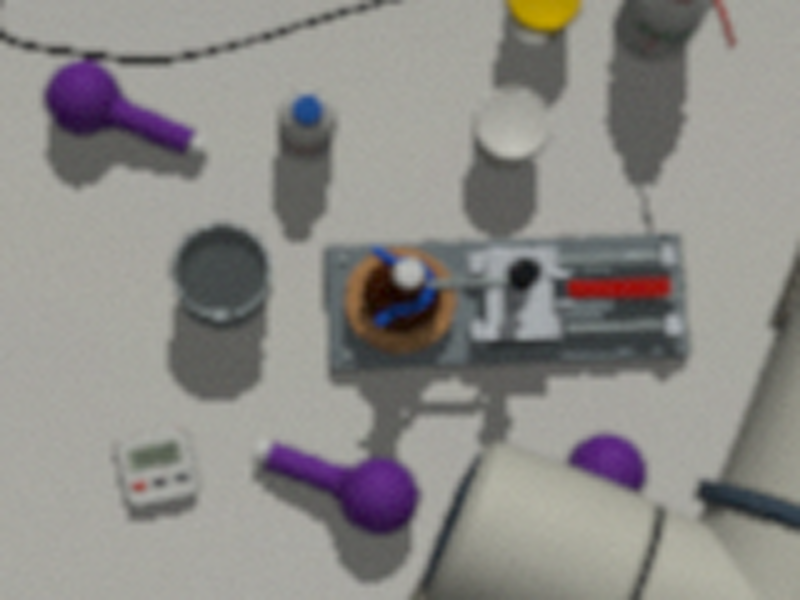

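```bash
python3 -c "
from rig import robot
print(robot.close_job())"
```

```text
the job is handed in; nothing more can be done
None
```

The flask now stands upright in the cork ring, with the fork pushed fully forward round its neck and the red lever pressed down. I handed the job in at about 19 s with the arm clear of everything; no verdict was reported.

**What I did**
- I gripped the neck and lifted the ball straight up out of the beaker. I then turned the flask upright and lowered it into the ring until it was firmly seated, and let go.
- I slid the fork forward by its knob until it hit a hard stop at about 22 N. With closed fingertips I then pressed the lever down to about 15 N.

**Last checks**
- **Flask:** The neck axis measured about 1.4° from vertical after I let go. At the end, both fixed cameras put the stopper about 92 mm from the knob axis, against 91 mm expected.
- **Lever:** It is level, with a slope of about 0.8° and its top at 55 mm. A tooth caught on the bar would have left it about 8° up.
- **Other things:** The beaker is standing, and the bottle, the timer and the purple flasks in view sit where they did. I never moved near the red-lidded cup, but I did not measure it again.

**Readings that disagreed**
- **Slide travel:** The knob moved about 67 mm, not 70 mm, and ended about 93 mm from my earlier ring position. The hard stop, the carriage sitting against its front blocks and the level lever all say it is fully forward. I put the gap down to camera error.
- **Ball height:** When seated, the ball's centre measured 62 mm above the bench, not 59.5 mm. Pressing harder did not lower it, so I took that as camera error too.

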